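Find the tight spot of an equipment slide rail

TASK

The carriage on this slide rail binds somewhere along its travel. Slide it by its red grip towards the orange marker clip, pushing the clip along ahead of it, until you feel the carriage come clearly tight, but never force it; then back it off about two centimetres so that it stands free, with the clip left behind to show the place, and let go. Do not touch the clip with the gripper, and leave the meter, spool and screwdriver where they lie.

Things in the scene. Friction and masses are not known exactly. Their poses are not given: they have to be found in the camera images.
- rail: Aluminium slide rail fixed to the bench, 420 mm long, 44 wide, 22 high, black end blocks 30 mm high. Origin: centre of its underside; x runs along it from the carriage's end towards the clip and beyond, z up. Hidden inside is a tight spot, its place unknown and different each time: it begins 45 mm or more after the carriage meets the clip, with the carriage centre 0 to 120 mm past the origin.
- carriage: Black block 60 mm long, 52 wide, sliding on the rail along its x (the rail's x); it cannot lift or turn and stays where left. Origin: its centre, 22 mm above the bench; deck at 39 mm. Drag about 1.5 N, 1 N more when pushing the clip. In the tight spot resistance climbs springily by 1 N per mm: a total push of 7 to 15 N is clearly tight, over 19 N is forcing it.
- carriage_grip (a point): Centre of the carriage's upright red grip: 26 mm along the rail, 18 mm across, 45 mm tall, from the deck (39 mm above the bench) to 83 mm; this point is 61 mm above the bench. x along the rail, z up.
- carriage_nose (a point): Middle of the carriage's front face (the face towards the clip), 30 mm ahead of the carriage's centre, 31 mm above the bench. x along the rail.
- clip: Orange marker clip on the rail ahead of the carriage, 16 mm long along the rail, 50 mm wide, top 35 mm above the bench. It slides with about 1 N drag when pushed by the carriage and stays wherever it was last pushed to. Origin: its centre, level with the rail's top. x along the rail.
- clip_back (a point): Middle of the clip's back face (the face towards the carriage), 8 mm behind its centre, 31 mm above the bench. The carriage has met the clip when its nose is at this point.
- meter: Yellow hand multimeter lying on the bench, 140 x 72 x 38 mm high, long side along its x axis. Origin: centre of its underside. To be left alone.
- spool: Blue wire spool standing on the bench, 60 mm across, 34 mm high. Origin: centre of its underside. To be left alone.
- driver: Screwdriver with a red handle, 170 mm long, lying along its x axis (handle to its -x end). To be left alone.

How it is judged (in metres and radians):
On the way, in this order (a step that is already met when the one before it is completed fails the run):
1. the carriage is pressed clearly into the tight spot (over 3.5 N against it), pushing the clip (contact force between carriage and rail above 3.5 N and x of clip_back in the frame of carriage_nose below 0.004 m), for 0.05 s.
2. the carriage is backed off, free of the tight spot, 10 to 35 mm short of the clip (x of clip_back in the frame of carriage_nose between 0.01 and 0.035 m and contact force between carriage and rail below 0.3 N), for 0.2 s.
At the end, for the whole second after the job is handed in: The carriage has been pressed into the tight spot, and now rests free of it (under 0.3 N), its nose 10 to 35 mm short of the clip's back face, still and let go (all of step 2 and linear speed of carriage below 0.005 m/s and contact force between the fingers and carriage below 0.1 N); the robot touches nothing.
It fails at once if the carriage is forced into the tight spot (over 17 N against it) (contact force between carriage and rail above 17 N).
It fails at once if the gripper touches the clip (contact force between any of the fingers, the arm and clip above 0.5 N).
It fails at once if the meter, spool or screwdriver is shifted by more than 20 mm (distance of any of meter, spool, driver from where it was at the start of the episode above 0.02 m).
It also fails if it takes over 58 s, if anything falls off the work surface, if the arm or the gripper's body presses on something with over 40 N, if the wrist force passes 120 N, or if a joint passes its speed limit or range.

ROBOT

A 6-joint arm with a two-finger parallel gripper is mounted at the origin on the work surface. World frame = base frame: x ahead of the robot, y to its left, z up, the work surface at z = 0. Lengths are in m, angles in degrees, forces in N, time in s.
With the tool pointing down it reaches from about 0.4 to 0.825 m from the base axis. Payload 7 kg.
Tool frame: the origin (TCP) lies at the very end of the fingers, on their centre line; the grasp point (between the pads) lies 19 mm behind it (ctrl.grasp_offset is the distance from the TCP to the grasp point, in m); z points along the fingers, y is the line along which they close (so a half turn about z gives the same grasp; the last joint's range is limited). The gripper opens to 88 mm and grips with 3 to 60 N. Pads are 19 mm wide; open, the fingers measure 130 mm over their backs; the gripper's body (78 mm by 193 mm) begins 47 mm behind the grasp point.
Start: joints at [89.846, 20.546, 0.682, 0, -70.136, -16.507], TCP at [0.194, 0.647, 0.227] pointing down, gripper open.
Joint ranges: [-176.03, 176.03], [-82.01, 121.73], [-58.28, 71.71], [-173.87, 95.51], [-174.79, -0.11], [-173.66, 173.66]. Speed limits (degrees/s): [136.94, 136.94, 172.46, 180, 180, 180].

INTERFACE

Orientations are given as [roll, pitch, yaw] about the fixed x, y, z axes, in that order (R = Rz(yaw) Ry(pitch) Rx(roll)).
In Python, from plant import ctrl gives the robot as it stands. The module is installed in compiled form; this text tells all that it offers.
- The arm moves only by the tool jog_arm, never from a script. Its argument "plan" is a list that holds one entry, the list of rows, each a list of 7 numbers: the opening, from 0 (shut) to 1 (fully open), then the shift along the tool's x, y, z in m, then the turn, a rotation vector about the tool's x, y, z in degrees. A call has 1 to 20 rows; each row is the pose to reach, as a shift and turn from the pose commanded when the call began, along the tool's axes at that moment; what a row does not reach only later rows make up. A row lasts 1/8 s, in which the tool goes at most 62.5 mm and 10.7 degrees, less where a joint would pass 70% of its speed; a pose out of reach is approached as far as the arm can. A call with a gripper value outside its range is refused whole. The fingers move at their own pace and stop on an object; the grip force is fixed at half the most. Time passes only in rows, so rows that repeat a pose let the fingers close. It gives the time, the measured TCP pose, the force, the opening and the grip force at its end, in the units of the state.
- ctrl.get_obs(): the state, without advancing time (a new reading comes with each control period).
- ctrl.snapshot(name): name is "side" or "top"; returns a dict with "image" (400x640x3 uint8, red, green, blue), "vertical_fov" (degrees; the focal length in pixels is half the picture's height over the tangent of half this angle, whatever the lens; pixels are square), "cx", "cy" (the principal point, pixels), "R" (3x3) and "t" (3): a world point X has camera coordinates R X + t. Camera axes: x right, y down, z forward; pixel columns grow to the right and rows downward; lengths in m; the calibration is good to about 2 mm. A picture is of the moment at which its call begins. There is no depth.
- ctrl.close_job(): hands the job in; it is judged then, once.
The state is a dict: "clock": time; "joint_pos": joint angles; "qvel": joint speeds; "tau": joint torques, N m; "tool_pos": TCP position; "orientation": TCP orientation; "force": force on the tool from outside, world axes, zero at the start; "moment": the same for the moment, N m; "opening": finger opening in m; "gripper_force": force on a finger pad.
Only numpy, scipy, OpenCV 4.12 (cv2) and the standard library are available. Lean on these libraries where they do the work, as an engineer would, in place of code of your own. Each camera call takes 0.05 s, during which the arm holds its last target. There are 200 camera calls.

## Working session

There is one attempt and no reset: what is moved stays moved. The work goes in short steps, Python scripts to look and compute and a tool call to move; the robot and the scene stay as the last step left them, time stands still between calls to the robot, and variables do not carry over. Pictures are saved under pics/ and viewed, at most 10 in all, crops included, and the job is handed in when it is done.

Besides the shell and the picture viewer there is one more tool, called by a JSON object that holds its "op" and its "data". jog_arm: Moves the arm, as the interface text tells. Its arguments: {"type":"object","properties":{"plan":{"type":"array","items":{"type":"array","items":{"type":"array","items":{"type":"number"}}}}},"required":["plan"]}

```bash
mkdir -p pics; python3 - <<'E'
from plant import ctrl
import cv2,numpy as np,pickle
d={}
for n in("top","side"):
    s=ctrl.snapshot(n);d[n]=s
    cv2.imwrite(f"pics/{n}0.png",s["image"][:,:,::-1]);print(n,s["vertical_fov"],s["cx"],s["cy"],np.round(s["R"],3).tolist(),s["t"])
pickle.dump(d,open("s0.pkl","wb"))
o=ctrl.get_obs();print(o["clock"],o["tool_pos"],o["orientation"],o["force"],o["opening"],ctrl.grasp_offset)
E
```

```text
top 47.02771540132761 319.34403980547216 203.28703333206286 [[0.015, -0.999, -0.031], [-0.993, -0.011, -0.115], [0.115, 0.032, -0.993]] [0.01462572 0.61394935 0.85794363]
side 43.07349819822489 317.91567040143644 206.87906644092337 [[0.776, -0.631, -0.009], [-0.419, -0.504, -0.755], [0.472, 0.59, -0.656]] [-0.45469572  0.30268296  0.64798367]
0.1 [0.19344524 0.64623061 0.22571968] [ 1.79914670e+02 -9.36371845e-03 -1.66654522e+01] [-0.62361641 -0.17112862  0.17283656] 0.08769573596875566 0.0188
```

View pics/top0.png

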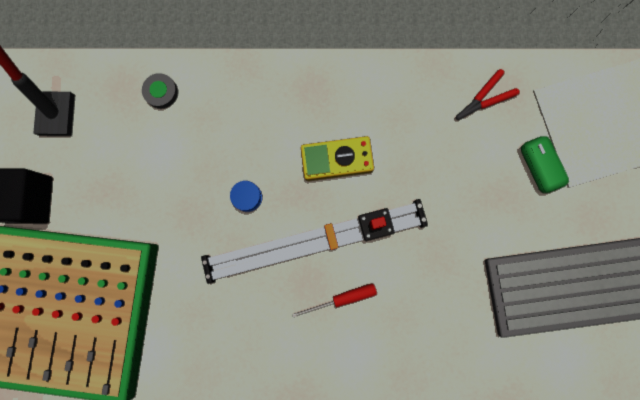

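View pics/side0.png

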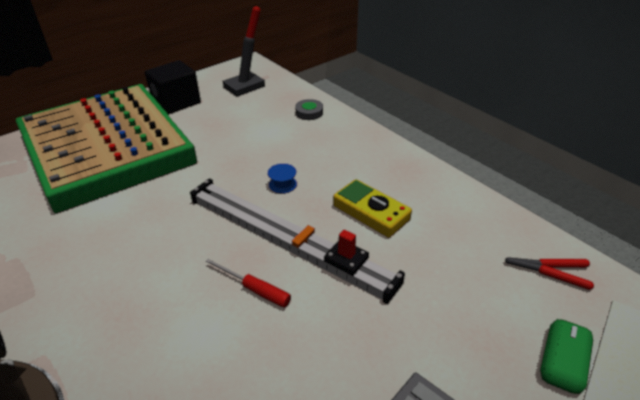

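The top view shows the carriage with its red grip at (378,223), the orange clip at (332,237), and the rail ends at (421,214) and (208,268). The meter is at (338,158), the spool at (246,196) and the driver at (345,298). The side view shows the grip at (347,244).

```bash
cat > h.py <<'E'
import cv2,numpy as np
def ray(s,u,v):
    f=200/np.tan(np.radians(s["vertical_fov"]/2)); R=np.array(s["R"]);c=-R.T@s["t"]
    return c,R.T@np.array([(u-s["cx"])/f,(v-s["cy"])/f,1])
def onz(s,u,v,z):
    c,d=ray(s,u,v);return c+d*(z-c[2])/d[2]
def blob(s,lo,hi,roi):
    h=cv2.cvtColor(s["image"],cv2.COLOR_RGB2HSV);m=cv2.inRange(h,lo,hi);k=np.zeros_like(m);x0,y0,x1,y1=roi;k[y0:y1,x0:x1]=m[y0:y1,x0:x1]
    n,l,st,ce=cv2.connectedComponentsWithStats(k);i=1+np.argmax(st[1:,4])
    pts=np.argwhere(l==i)[:,::-1].astype(np.float32)
    return ce[i],st[i],cv2.minAreaRect(pts)
E
python3 - <<'E'
import pickle;from h import *
d=pickle.load(open("s0.pkl","rb"));t=d["top"];s=d["side"]
np.set_printoptions(precision=4,suppress=True)
c,st,r=blob(t,(8,150,80),(18,255,255),(300,210,360,260));print("clip",c,r,onz(t,*c,.035))
g,st,r=blob(t,(0,180,150),(5,255,255),(350,200,400,245));print("grip top",g,st,r,onz(t,*r[0],.083))
g2,st2,r2=blob(s,(0,150,60),(5,255,255),(325,220,370,265));print("grip side",g2,st2,r2)
A=[ray(t,*g),ray(s,*g2)]
M=sum(np.eye(3)-np.outer(x,x)/(x@x) for _,x in A);b=sum((np.eye(3)-np.outer(x,x)/(x@x))@c for c,x in A);print("tri",np.linalg.solve(M,b))
# rail: bright aluminium; end blocks dark
h=cv2.cvtColor(t["image"],cv2.COLOR_RGB2HSV);m=cv2.inRange(h,(0,0,0),(180,255,45))
n,l,S,ce=cv2.connectedComponentsWithStats(m)
E=[]
for i in range(1,n):
    x,y=ce[i]
    if S[i,4]>30 and 190<x<440 and 195<y<290: print("dark",ce[i],S[i],onz(t,x,y,.03))
cv2.imwrite("pics/c.png",cv2.resize(t["image"][190:290,195:435,::-1],None,fx=3.3,fy=3.3,interpolation=cv2.INTER_CUBIC))
E
```

```text
clip [330.7419 236.1989] ((330.8033752441406, 236.3146209716797), (25.259220123291016, 7.7201762199401855), 77.00537872314453) [ 0.5502 -0.0001  0.035 ]
grip top [378.1905 221.9524] [372 218  13   9  84] ((378.2353210449219, 221.94117736816406), (7.276068687438965, 11.641709327697754), 75.96376037597656) [ 0.5752 -0.0868  0.083 ]
grip side [347.4351 236.1832] [340 230  15  16 131] ((348.3846435546875, 236.5769500732422), (18.10906982421875, 9.054534912109375), 29.744882583618164)
tri [ 0.5762 -0.0877  0.0768]
dark [419.7727 212.6667] [416 207   9  13  66] [ 0.5983 -0.1721  0.03  ]
dark [374.7825 225.1105] [358 209  36  32 561] [ 0.573  -0.0852  0.03  ]
dark [207.6107 269.1374] [202 256  13  27 131] [0.4833 0.2378 0.03  ]
```

View pics/c.png

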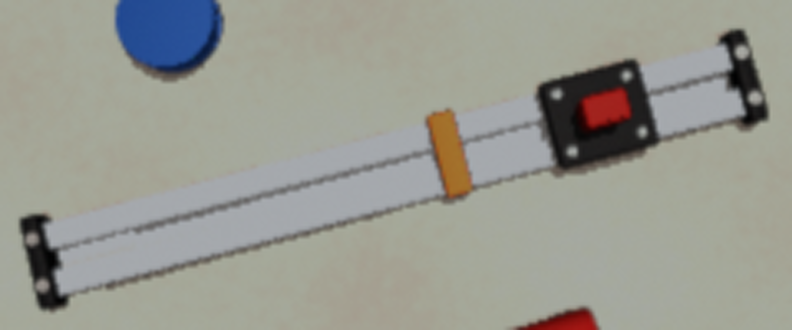

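The enlarged crop confirms the carriage, the grip top, the clip, and the end-block centres at about (420.5,213) and (208,269). The rail heads at about 106°, so I want tool yaw −74.2°. I'll move above the grip.

{"op": "jog_arm", "data": {"plan": [[[1,0.03,0.031,0,0,0,3],[1,0.065,0.067,0,0,0,7],[1,0.1,0.103,0,0,0,11],[1,0.135,0.139,0,0,0,15],[1,0.17,0.175,0,0,0,19],[1,0.205,0.211,0,0,0,23],[1,0.24,0.247,0,0,0,27],[1,0.275,0.283,0,0,0,31],[1,0.31,0.319,0,0,0,35],[1,0.345,0.355,0.01,0,0,39],[1,0.38,0.391,0.02,0,0,43],[1,0.415,0.427,0.03,0,0,47],[1,0.45,0.463,0.04,0,0,51],[1,0.485,0.499,0.05,0,0,54],[1,0.52,0.535,0.06,0,0,57.5],[1,0.55,0.565,0.07,0,0,57.5],[0.7,0.57,0.586,0.076,0,0,57.5],[0.7,0.577,0.593,0.076,0,0,57.5],[0.7,0.577,0.593,0.076,0,0,57.5],[0.7,0.577,0.593,0.076,0,0,57.5]]]}}

```text
clock: 2.6
tool_pos: [0.5761, -0.0861, 0.1509]
orientation: [-180.0, 0.0, -74.1]
force: [-0.7, 0.5, -0.1]
opening: 0.062
gripper_force: 0.0
```

```bash
python3 - <<'E'
from plant import ctrl
import cv2,numpy as np
o=ctrl.get_obs();print(o["clock"],o["tool_pos"],o["orientation"],o["force"],o["opening"],o["joint_pos"])
s=ctrl.snapshot("side");t=ctrl.snapshot("top")
a=s["image"][140:300,230:430];b=t["image"][140:300,280:480]
cv2.imwrite("pics/m1.png",cv2.resize(np.hstack([a,b])[:,:,::-1],None,fx=2,fy=2))
E
```

```text
2.6 [ 0.57606048 -0.0861271   0.15088775] [-1.79978398e+02  5.89646203e-03 -7.41222131e+01] [-0.73085526  0.48528073 -0.13124722] 0.06197860317843233 [ 1.07170458e+01  1.53664483e+01 -1.72576462e+01 -9.28189524e-03
 -5.73549223e+01  5.16574546e+00]
```

View pics/m1.png

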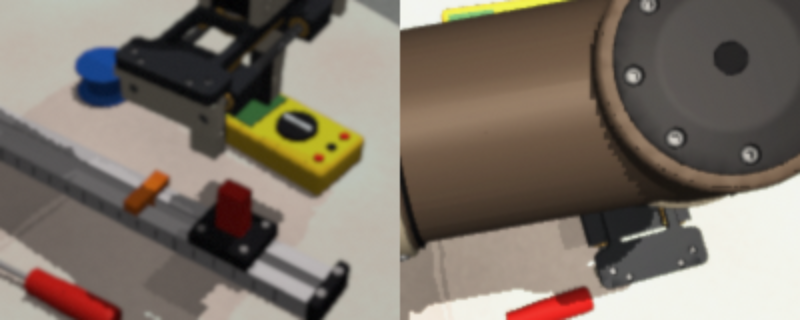

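In the side view the open fingers stand above the grip, which is at (232,210) in the crop. The top view is blocked by the arm, but the measured pose agrees with the grip position. I'll descend and close.

{"op": "jog_arm", "data": {"plan": [[[0.7,0,0,0.015,0,0,0],[0.7,0,0,0.035,0,0,0],[0.7,0,0,0.055,0,0,0],[0.7,0,0,0.075,0,0,0],[0.7,0,0,0.09,0,0,0],[0.7,0,0,0.1,0,0,0],[0.7,0,0,0.102,0,0,0],[0.7,0,0,0.102,0,0,0]]]}}

```text
clock: 3.7
tool_pos: [0.5766, -0.0869, 0.0489]
orientation: [-180.0, -0.0, -74.2]
force: [-0.3, 0.2, 0.7]
opening: 0.0614
gripper_force: 0.0
```

{"op": "jog_arm", "data": {"plan": [[[0.4,0,0,0,0,0,0],[0.3,0,0,0,0,0,0],[0.27,0,0,0,0,0,0],[0.25,0,0,0,0,0,0],[0.25,0,0,0,0,0,0]]]}}

```text
clock: 4.32
tool_pos: [0.5763, -0.0869, 0.0486]
orientation: [-180.0, -0.0, -74.2]
force: [-0.5, -0.4, -0.1]
opening: 0.023
gripper_force: 0.0
```

```bash
python3 - <<'E'
from plant import ctrl
import cv2,numpy as np
o=ctrl.get_obs();print(o["clock"],o["tool_pos"],o["orientation"],o["force"],o["opening"])
s=ctrl.snapshot("side")
cv2.imwrite("pics/m2.png",cv2.resize(s["image"][150:300,250:450,::-1],None,fx=4,fy=4,interpolation=cv2.INTER_CUBIC))
E
```

```text
4.325 [ 0.57629735 -0.08688871  0.04858035] [-1.79999533e+02 -2.12589685e-04 -7.41583925e+01] [-0.54597739 -0.43222758 -0.12305766] 0.022975217213844747
```

View pics/m2.png

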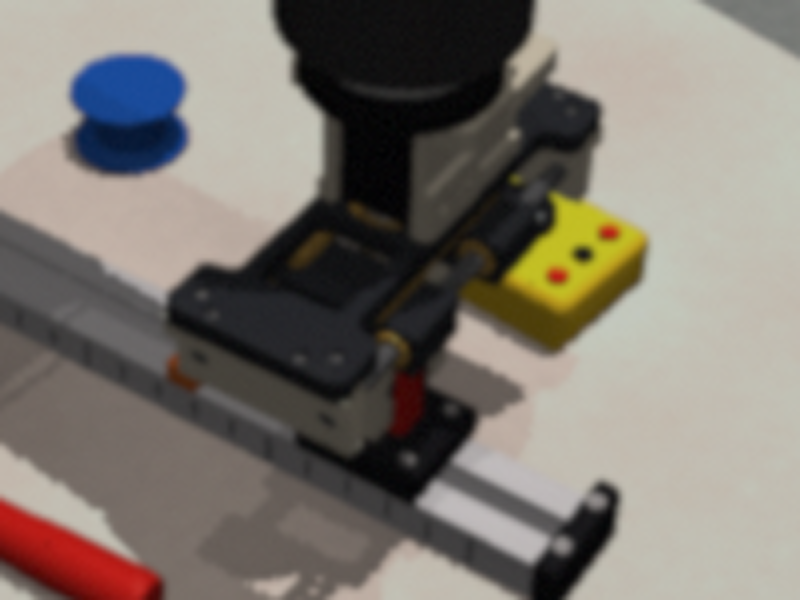

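The side view shows the fingers around the red grip at (405,400), with their tips just above the deck and the clip free at (183,372). I'll close fully.

{"op": "jog_arm", "data": {"plan": [[[0.15,0,0,0,0,0,0],[0.1,0,0,0,0,0,0],[0.1,0,0,0,0,0,0],[0.1,0,0,0,0,0,0]]]}}

```text
clock: 4.88
tool_pos: [0.5757, -0.0871, 0.0485]
orientation: [179.9, 0.0, -74.2]
force: [-4.0, -0.8, 4.0]
opening: 0.0181
gripper_force: 30.0
```

{"op": "jog_arm", "data": {"plan": [[[0.1,-0.002,0,0,0,0,0],[0.1,-0.004,0,0,0,0,0],[0.1,-0.006,0,0,0,0,0],[0.1,-0.01,0,0,0,0,0],[0.1,-0.01,0,0,0,0,0]]]}}

```text
clock: 5.5
tool_pos: [0.573, -0.0771, 0.0485]
orientation: [180.0, 0.0, -74.2]
force: [-5.4, 0.2, 4.7]
opening: 0.0177
gripper_force: 30.0
```

{"op": "jog_arm", "data": {"plan": [[[0.1,-0.003,0.0005,0,0,0,0],[0.1,-0.008,0.0005,0,0,0,0],[0.1,-0.013,0.0005,0,0,0,0],[0.1,-0.018,0.0005,0,0,0,0],[0.1,-0.023,0.0005,0,0,0,0],[0.1,-0.028,0.0005,0,0,0,0],[0.1,-0.031,0.0005,0,0,0,0],[0.1,-0.034,0.0005,0,0,0,0]]]}}

```text
clock: 6.5
tool_pos: [0.5639, -0.0444, 0.0485]
orientation: [-180.0, 0.0, -74.2]
force: [-2.4, -2.2, -1.0]
opening: 0.0179
gripper_force: 30.0
```

{"op": "jog_arm", "data": {"plan": [[[0.1,-0.004,0.0003,0,0,0,0],[0.1,-0.008,0.0003,0,0,0,0],[0.1,-0.012,0.0003,0,0,0,0],[0.1,-0.016,0.0003,0,0,0,0],[0.1,-0.02,0.0003,0,0,0,0],[0.1,-0.024,0.0003,0,0,0,0],[0.1,-0.028,0.0003,0,0,0,0],[0.1,-0.032,0.0003,0,0,0,0],[0.1,-0.036,0.0003,0,0,0,0],[0.1,-0.04,0.0003,0,0,0,0],[0.1,-0.044,0.0003,0,0,0,0],[0.1,-0.047,0.0003,0,0,0,0],[0.1,-0.05,0.0003,0,0,0,0]]]}}

```text
clock: 8.12
tool_pos: [0.5504, 0.0038, 0.0485]
orientation: [-179.9, 0.0, -74.2]
force: [5.3, 0.6, -8.7]
opening: 0.0183
gripper_force: 30.0
```

{"op": "jog_arm", "data": {"plan": [[[0.1,-0.002,-0.0003,0,0,0,0],[0.1,-0.004,-0.0003,0,0,0,0],[0.1,-0.006,-0.0003,0,0,0,0]]]}}

```text
clock: 8.5
tool_pos: [0.5488, 0.0094, 0.0485]
orientation: [-180.0, 0.0, -74.2]
force: [4.6, -0.8, -8.6]
opening: 0.0178
gripper_force: 30.0
```

{"op": "jog_arm", "data": {"plan": [[[0.1,-0.003,-0.0003,0.0003,0,0,0],[0.1,-0.006,-0.0003,0.0003,0,0,0],[0.1,-0.009,-0.0003,0.0003,0,0,0],[0.1,-0.012,-0.0004,0.0003,0,0,0],[0.1,-0.015,-0.0004,0.0003,0,0,0],[0.1,-0.018,-0.0004,0.0003,0,0,0]]]}}

```text
clock: 9.25
tool_pos: [0.544, 0.0268, 0.0485]
orientation: [-180.0, -0.0, -74.2]
force: [1.6, -2.8, 1.4]
opening: 0.0184
gripper_force: 30.0
```

{"op": "jog_arm", "data": {"plan": [[[0.1,-0.002,0,0,0,0,0],[0.1,-0.004,-0.0001,0,0,0,0],[0.1,-0.006,-0.0001,0,0,0,0]]]}}

```text
clock: 9.62
tool_pos: [0.5424, 0.0324, 0.0485]
orientation: [-180.0, -0.0, -74.2]
force: [1.8, -2.1, 4.5]
opening: 0.0178
gripper_force: 30.0
```

{"op": "jog_arm", "data": {"plan": [[[0.1,-0.002,0,0,0,0,0],[0.1,-0.004,-0.0001,0,0,0,0],[0.1,-0.006,-0.0001,0,0,0,0]]]}}

```text
clock: 10.0
tool_pos: [0.5408, 0.0382, 0.0484]
orientation: [180.0, -0.0, -74.2]
force: [0.5, -1.8, 5.1]
opening: 0.0178
gripper_force: 30.0
```

Along-rail push is about 1.9 N, so still free.

{"op": "jog_arm", "data": {"plan": [[[0.1,-0.002,0,0,0,0,0],[0.1,-0.004,-0.0001,-0.0002,0,0,0],[0.1,-0.006,-0.0001,-0.0002,0,0,0]]]}}

```text
clock: 10.38
tool_pos: [0.5392, 0.044, 0.0485]
orientation: [180.0, -0.0, -74.2]
force: [0.2, -3.9, 5.0]
opening: 0.0178
gripper_force: 30.0
```

{"op": "jog_arm", "data": {"plan": [[[0.1,-0.002,0,0,0,0,0],[0.1,-0.004,-0.0001,0,0,0,0]]]}}

```text
clock: 10.62
tool_pos: [0.5382, 0.0479, 0.0485]
orientation: [180.0, -0.0, -74.2]
force: [-0.3, -2.1, 6.1]
opening: 0.0182
gripper_force: 30.0
```

Now about 2 N, still free.

{"op": "jog_arm", "data": {"plan": [[[0.1,-0.002,0,0,0,0,0],[0.1,-0.004,-0.0001,-0.0002,0,0,0],[0.1,-0.006,-0.0001,-0.0002,0,0,0]]]}}

```text
clock: 11.0
tool_pos: [0.5365, 0.0537, 0.0485]
orientation: [180.0, -0.0, -74.2]
force: [0.7, -2.3, 3.6]
opening: 0.0183
gripper_force: 30.0
```

{"op": "jog_arm", "data": {"plan": [[[0.1,-0.002,0,0,0,0,0],[0.1,-0.004,-0.0001,0,0,0,0],[0.1,-0.006,-0.0001,0,0,0,0]]]}}

```text
clock: 11.38
tool_pos: [0.535, 0.0593, 0.0485]
orientation: [180.0, -0.0, -74.2]
force: [0.9, -5.0, 0.6]
opening: 0.0177
gripper_force: 30.0
```

{"op": "jog_arm", "data": {"plan": [[[0.1,-0.001,0,0,0,0,0],[0.1,-0.002,0,0,0,0,0]]]}}

```text
clock: 11.62
tool_pos: [0.5345, 0.061, 0.0485]
orientation: [180.0, -0.0, -74.2]
force: [0.7, -6.6, 0.1]
opening: 0.018
gripper_force: 30.0
```

The push is climbing (6.5 N). I'll go a little further.

{"op": "jog_arm", "data": {"plan": [[[0.1,-0.001,0,0,0,0,0],[0.1,-0.002,0,0,0,0,0],[0.1,-0.003,0,0,0,0,0],[0.1,-0.003,0,0,0,0,0]]]}}

```text
clock: 12.12
tool_pos: [0.5338, 0.0636, 0.0485]
orientation: [180.0, -0.0, -74.2]
force: [1.1, -7.7, 0.3]
opening: 0.0175
gripper_force: 30.0
```

{"op": "jog_arm", "data": {"plan": [[[0.1,-0.001,0,0,0,0,0],[0.1,-0.002,0,0,0,0,0],[0.1,-0.0025,0,0,0,0,0]]]}}

```text
clock: 12.5
tool_pos: [0.5333, 0.0656, 0.0485]
orientation: [180.0, -0.1, -74.2]
force: [3.6, -10.4, -0.4]
opening: 0.0177
gripper_force: 30.0
```

The push is now about 11 N, clearly tight. I'll back off 21 mm.

{"op": "jog_arm", "data": {"plan": [[[0.1,0.003,0,0,0,0,0],[0.1,0.006,0,0,0,0,0],[0.1,0.01,0.0001,0,0,0,0],[0.1,0.014,0.0002,0,0,0,0],[0.1,0.018,0.0002,0,0,0,0],[0.1,0.021,0.0002,0,0,0,0],[0.1,0.021,0.0002,0,0,0,0],[0.1,0.021,0.0002,0,0,0,0]]]}}

```text
clock: 13.5
tool_pos: [0.5387, 0.0461, 0.0485]
orientation: [180.0, -0.0, -74.2]
force: [-1.0, -1.5, -0.9]
opening: 0.0178
gripper_force: 30.0
```

{"op": "jog_arm", "data": {"plan": [[[0.3,0,0,0,0,0,0],[0.5,0,0,0,0,0,0],[0.6,0,0,0,0,0,0],[0.6,0,0,0,0,0,0],[0.6,0,0,0,0,0,0]]]}}

```text
clock: 14.12
tool_pos: [0.5389, 0.0465, 0.0487]
orientation: [-180.0, 0.0, -74.2]
force: [0.2, 0.4, 0.3]
opening: 0.0523
gripper_force: 0.0
```

{"op": "jog_arm", "data": {"plan": [[[0.6,0,0,-0.01,0,0,0],[0.6,0,0,-0.025,0,0,0],[0.6,0,0,-0.045,0,0,0],[0.6,0,0,-0.07,0,0,0],[0.6,0,0,-0.1,0,0,0],[0.6,0,0,-0.13,0,0,0],[0.6,0,0,-0.15,0,0,0],[0.6,0,0,-0.15,0,0,0]]]}}

```text
clock: 15.12
tool_pos: [0.5399, 0.0468, 0.2016]
orientation: [-179.7, 0.0, -74.1]
force: [0.3, -0.0, -0.6]
opening: 0.0525
gripper_force: 0.0
```

```bash
python3 - <<'E'
from plant import ctrl
import cv2
from h import *
s=ctrl.snapshot("side");print(ctrl.get_obs()["tool_pos"],ctrl.get_obs()["opening"])
cv2.imwrite("pics/m3.png",cv2.resize(s["image"][130:280,180:380,::-1],None,fx=4,fy=4,interpolation=cv2.INTER_CUBIC))
c,st,r=blob(s,(8,150,60),(18,255,255),(180,150,350,260));print(c,st,onz(s,*c,.033))
g,st,r=blob(s,(0,150,40),(5,255,255),(220,150,350,260));print(g,st,onz(s,*g,.0768))
E
```

```text
[0.53908626 0.04658167 0.20008828] 0.05279430745003497
[256.15544041 213.55958549] [246 204  22  20 193] [0.51854521 0.09559723 0.033     ]
[280.43692308 212.44923077] [273 200  17  26 325] [0.5275015 0.0279809 0.0768   ]
```

View pics/m3.png

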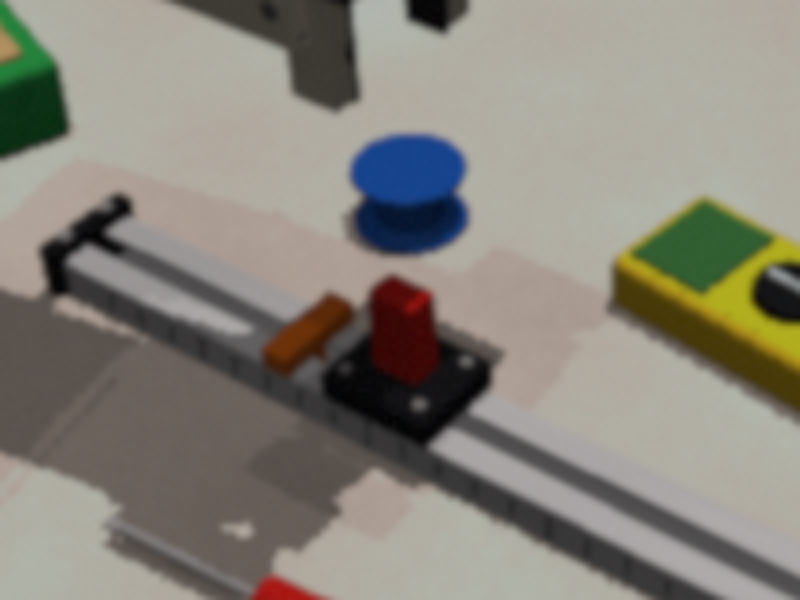

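The side view shows the carriage with its grip at (405,330) in the crop, standing clear behind the clip at (307,333). The gap is about 15–20 mm and the gripper is well clear above. I'll hand it in.

```bash
python3 -c "
from plant import ctrl
print(ctrl.close_job())"
```

```text
the job is handed in; nothing more can be done
None
```

I pushed the carriage until it was clearly tight (about 11 N along the rail), backed it off about 20 mm so the clip marks the spot, let go, and handed the job in; no verdict came back.

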